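# Stow the red-lidded sample pots in their holders, largest first

## Task

Put the three red-lidded sample pots away in the yellow-rimmed round holders on the bench, each in the holder of its own size (large in large, medium in medium, small in small), working in the order of the log sheet: the large pot first, then the medium, then the small. Keep the pots upright and set each one down gently inside the rim without letting it drop, and leave the blue-lidded pots standing where they are.

Things in the scene. Friction and masses are not known exactly. Their poses are not given: they have to be found in the camera images.
- red_large_center (a point): The large red-lidded sample pot: an upright white plastic cylinder 62 mm in diameter and 84 mm tall, its lid (top 14 mm, same diameter) red. Loose, under 0.35 kg. The point is its centre, 42 mm above its underside; z points up through the lid.
- red_medium_center (a point): The medium red-lidded sample pot: an upright white plastic cylinder 46 mm in diameter and 76 mm tall, its lid (top 14 mm, same diameter) red. Loose, under 0.35 kg. The point is its centre, 38 mm above its underside; z points up through the lid.
- red_small_center (a point): The small red-lidded sample pot: an upright white plastic cylinder 30 mm in diameter and 66 mm tall, its lid (top 14 mm, same diameter) red. Loose, under 0.35 kg. The point is its centre, 33 mm above its underside; z points up through the lid.
- blue_large_center (a point): A large blue-lidded sample pot, to be left alone: 62 mm in diameter, 84 mm tall, white with a blue lid. Loose. The point is its centre, 42 mm above the bench.
- blue_medium_center (a point): A medium blue-lidded sample pot, to be left alone: 46 mm in diameter, 76 mm tall, white with a blue lid. Loose. The point is its centre, 38 mm above the bench.
- holder_large: The large pot holder: a shallow round cup with a yellow rim and black floor, fixed to the bench, 78 mm inside diameter (the large pot with 8 mm to spare all round), 86 mm outside, rim 8 mm above the bench, floor 3 mm above the bench. Origin at the centre of its underside, on the bench; z up.
- holder_medium: The medium pot holder: a shallow round cup with a yellow rim and black floor, fixed to the bench, 62 mm inside diameter (the medium pot with 8 mm to spare all round), 70 mm outside, rim 8 mm above the bench, floor 3 mm above the bench. Origin at the centre of its underside, on the bench; z up.
- holder_small: The small pot holder: a shallow round cup with a yellow rim and black floor, fixed to the bench, 46 mm inside diameter (the small pot with 8 mm to spare all round), 54 mm outside, rim 8 mm above the bench, floor 3 mm above the bench. Origin at the centre of its underside, on the bench; z up.

How it is judged:
On the way, in this order (a step that is already met when the one before it is completed fails the run):
1. the large red-lidded pot stands flat in the large holder, released (horizontal distance between red_large_center and holder_large below 0.012 m and z of red_large_center in the frame of holder_large between 0.041 and 0.049 m and angle between red_large_center's own z axis and vertical below 0.1 rad and contact force between the fingers and red_large below 0.05 N and linear speed of red_large below 0.02 m/s), for 0.2 s.
2. the medium red-lidded pot stands flat in the medium holder, released (horizontal distance between red_medium_center and holder_medium below 0.012 m and z of red_medium_center in the frame of holder_medium between 0.037 and 0.045 m and angle between red_medium_center's own z axis and vertical below 0.1 rad and contact force between the fingers and red_medium below 0.05 N and linear speed of red_medium below 0.02 m/s), for 0.2 s.
3. the small red-lidded pot stands flat in the small holder, released (horizontal distance between red_small_center and holder_small below 0.012 m and z of red_small_center in the frame of holder_small between 0.032 and 0.04 m and angle between red_small_center's own z axis and vertical below 0.1 rad and contact force between the fingers and red_small below 0.05 N and linear speed of red_small below 0.02 m/s), for 0.2 s.
At the end, for the whole second after the job is handed in: Each red-lidded pot stands in the holder of its size: centre within 12 mm of the holder's centre, standing on the holder's floor (height within 4 mm), within 0.1 rad of upright, released and at rest; both blue-lidded pots are within 15 mm of where they started (all of step 1 and all of step 2 and all of step 3 and distance of each of blue_large_center, blue_medium_center from where it was at the start of the episode below 0.015 m); the robot touches nothing.
It fails at once if a red-lidded pot is tipped by more than 0.6 rad (angle between any of red_large_center, red_medium_center, red_small_center's own z axis and vertical above 0.6 rad).
It fails at once if a red-lidded pot falls: moves faster than 0.55 m/s while not held (a drop of about 15 mm) ((contact force between the fingers and red_large below 0.05 N and linear speed of red_large above 0.55 m/s) or (contact force between the fingers and red_medium below 0.05 N and linear speed of red_medium above 0.55 m/s) or (contact force between the fingers and red_small below 0.05 N and linear speed of red_small above 0.55 m/s)).
It fails at once if a blue-lidded pot is moved by more than 15 mm (distance of any of blue_large_center, blue_medium_center from where it was at the start of the episode above 0.015 m).
It also fails if it takes over 96 s, if anything falls off the work surface, if the arm or the gripper's body presses on something with over 40 N, if the wrist force passes 120 N, or if a joint passes its speed limit or range.

## Robot

A 7-joint arm with a two-finger parallel gripper is mounted at the origin on the work surface. World frame = base frame: x ahead of the robot, y to its left, z up, the work surface at z = 0. Lengths are in m, angles in rad, forces in N, time in s.
With the tool pointing down it reaches from about 0.425 to 0.875 m from the base axis. Payload 4.7 kg.
Tool frame: the origin (TCP) lies at the very end of the fingers, on their centre line; the grasp point (between the pads) lies 19 mm behind it; z points along the fingers, y is the line along which they close (so a half turn about z gives the same grasp; the last joint's range is limited). The gripper opens to 87 mm and grips with 3 to 60 N. Pads are 19 mm wide; open, the fingers measure 117 mm over their backs; the gripper's body (75 mm by 190 mm) begins 51 mm behind the grasp point.
Start: joints at [-1.199, 0.321, -0.07, 1.45, 0.023, 1.371, -0.057], TCP at [0.228, 0.609, 0.223] pointing down, gripper open.
Joint ranges: [-2.86, 2.86], [-0.3, 2.09], [-1.38, 1.24], [0.06, 2.45], [-1.56, 4.7], [0.09, 2.05], [-2.69, 2.69]. Speed limits (rad/s): [2.57, 2.57, 3.14, 3.14, 3.14, 3.14, 3.14].

## Interface

Orientations are given as a rotation vector (axis times angle).
In Python, from bench import ctrl, imaging, ticket gives the robot as it stands.
- The arm moves only by the tool jog_arm, never from a script. Its argument "rows" is text: rows parted by semicolons, each of 7 numbers parted by spaces: the shift along the tool's x, y, z in cm, then the turn, a rotation vector about the tool's x, y, z in rad, then the closure, from -1 (fully open) to 1 (shut), so that 0 is half open. A call has 1 to 5 rows; each row shifts and turns the commanded pose from where the row before left it, along the tool's axes as they then stand; what a row does not reach is not made up. A row lasts 1/8 s, in which the tool goes at most 62.5 mm and 10.7 degrees, less where a joint would pass 70% of its speed; a pose out of reach is approached as far as the arm can. A call with a gripper value outside its range is refused whole. The fingers move at their own pace and stop on an object; "force" is the grip in N (left out, the last holds). Time passes only in rows, so rows that do not move let the fingers close. It gives the time, the measured TCP pose, the force, the opening and the grip force at its end, in the units of the state.
- ctrl.get_state(): the state, without advancing time (a new reading comes with each control period).
- imaging.get_image(name): name is "side" or "top"; returns a dict with "img" (384x512x3 uint8, blue, green, red), "vertical_fov" (degrees; the focal length in pixels is half the picture's height over the tangent of half this angle, whatever the lens; pixels are square), "cx", "cy" (the principal point, pixels), "k1" (the pictures are not rectified: a ray, as slopes to the right and down, at radius r is drawn at 1 + k1 r^2 times it, then the intrinsics apply), "origin" and "orientation" of the camera in the world. Camera axes: x right, y down, z forward; pixel columns grow to the right and rows downward; lengths in m; the calibration is good to about 2 mm. A picture is of the moment at which its call begins. There is no depth.
- ticket.close_job(): hands the job in; it is judged then, once.
The state is a dict: "time": time; "joint_positions": joint angles; "qd": joint speeds; "joint_torque": joint torques, N m; "position": TCP position; "tool_rot": TCP orientation; "ft_force": force on the tool from outside, world axes, zero at the start; "torque": the same for the moment, N m; "grip_width": opening from 0.0 (shut) to 1.0 (fully open); "grip_force": force on a finger pad.
Only numpy, scipy, OpenCV 4.12 (cv2) and the standard library are available. Lean on these libraries where they do the work, as an engineer would, in place of code of your own. Each camera call takes 0.05 s, during which the arm holds its last target. There are 200 camera calls.

## Working session

There is one attempt and no reset: what is moved stays moved. The work goes in short steps, Python scripts to look and compute and a tool call to move; the robot and the scene stay as the last step left them, time stands still between calls to the robot, and variables do not carry over. Pictures are saved under pics/ and viewed, at most 14 in all, crops included, and the job is handed in when it is done.

Besides the shell and the picture viewer there is one more tool, called as name(argument=value, ...) on one line, values as JSON. jog_arm: Moves the arm, as the interface text tells. Its arguments: {"type":"object","properties":{"rows":{"type":"string"},"force":{"type":"number"}},"required":["rows"]}

```bash
mkdir -p pics; python3 - <<'E'
from bench import ctrl, imaging
import cv2
s=ctrl.get_state(); print({k:s[k] for k in("time","position","tool_rot","grip_width")})
for n in("top","side"):
    d=imaging.get_image(n); cv2.imwrite(f"pics/{n}0.png",d["img"]); print({k:v for k,v in d.items() if k!="img"})
E
```

```text
{'time': 0.0, 'position': array([0.22751063, 0.60827216, 0.22142879]), 'tool_rot': array([-5.58999678e-01, -3.09120423e+00,  3.06803784e-03]), 'grip_width': 0.9999455897648061}
{'vertical_fov': 44.27189951203617, 'cx': 254.7043152418546, 'cy': 190.20761336611582, 'k1': -0.1924195024652399, 'origin': array([0.4019998 , 0.00629396, 1.23846534]), 'orientation': array([-2.14702706,  2.14091358, -0.12215677])}
{'vertical_fov': 53.12125402101037, 'cx': 257.3212998872133, 'cy': 191.0330464332156, 'k1': 0.007242655063528633, 'origin': array([0.03628094, 0.57046553, 0.54375057]), 'orientation': array([-0.86196086,  2.33119655, -1.25194959])}
```

View pics/top0.png

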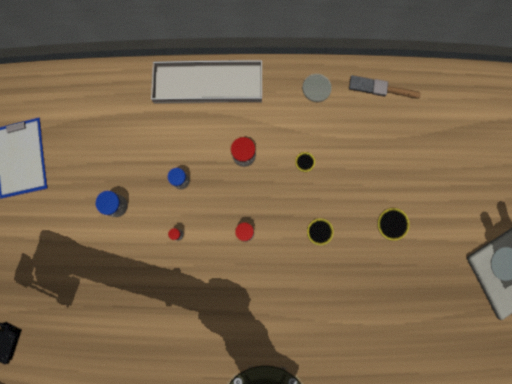

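View pics/side0.png

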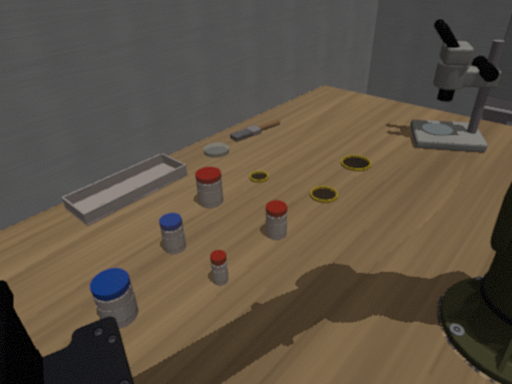

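Top view: red lids are large (243,149), medium (245,231) and small (174,234). Holders are large (393,224), medium (320,231) and small (305,162). Blue pots are at (108,203) and (178,177).

```bash
cat > h.py <<'E'
import numpy as np, cv2
from bench import ctrl, imaging
from scipy.spatial.transform import Rotation as R
def grab(n):
    d=imaging.get_image(n); return d
def cast(d,uv,z):
    f=d["img"].shape[0]/2/np.tan(np.radians(d["vertical_fov"])/2)
    K=np.array([[f,0,d["cx"]],[0,f,d["cy"]],[0,0,1]])
    p=cv2.undistortPoints(np.array([[uv]],float),K,np.array([d["k1"],0,0,0,0.]))[0,0]
    r=R.from_rotvec(d["orientation"]).apply([p[0],p[1],1]); o=d["origin"]
    return (o+r*(z-o[2])/r[2])[:2]
def mask(d,c):
    h=cv2.cvtColor(d["img"],cv2.COLOR_BGR2HSV)
    if c=="red": return cv2.inRange(h,(0,170,60),(6,255,255))|cv2.inRange(h,(172,170,60),(180,255,255))
    if c=="blue": return cv2.inRange(h,(105,170,60),(130,255,255))
    return cv2.inRange(h,(24,150,60),(34,255,255))
def blobs(d,c,amin=40):
    out=[]
    for k in cv2.findContours(mask(d,c),cv2.RETR_EXTERNAL,cv2.CHAIN_APPROX_NONE)[0]:
        if cv2.contourArea(k)<amin: continue
        k=cv2.convexHull(k); m=cv2.moments(k); out.append((m["m00"],m["m10"]/m["m00"],m["m01"]/m["m00"]))
    return sorted(out,reverse=True)
def togo(x,y,z):
    s=ctrl.get_state(); r=R.from_rotvec(s["tool_rot"])
    return r.inv().apply(np.array([x,y,z])-s["position"])*100
E
python3 - <<'E'
from h import *
np.set_printoptions(precision=4,suppress=True)
for n in("top","side"):
    d=grab(n)
    for c,zs in(("red",[.079,.071,.061]),("blue",[.079,.071]),("yel",[.007]*3)):
        B=blobs(d,c)
        for i,b in enumerate(B): print(n,c,np.round(b,1),cast(d,b[1:],zs[min(i,len(zs)-1)]))
s=ctrl.get_state();print(R.from_rotvec(s["tool_rot"]).as_matrix())
E
```

```text
top red [434.  242.7 148.6] [0.6622 0.0592]
top red [226.5 244.  230.8] [0.4564 0.0547]
top red [ 90.5 173.8 233.4] [0.4492 0.2318]
top blue [374.  107.3 202.4] [0.525 0.402]
top blue [191.  176.5 176.5] [0.5925 0.2265]
top yel [762.  393.1 223.7] [ 0.4777 -0.3359]
top yel [516.5 319.7 231.3] [ 0.4584 -0.1401]
top yel [286.  304.7 161.5] [ 0.6436 -0.1026]
side red [278.5 207.8 174.2] [0.6585 0.06  ]
side red [226.  276.2 207.4] [0.4529 0.0537]
side red [150.  217.9 256.4] [0.4468 0.231 ]
side blue [855.5 109.4 283.8] [0.5213 0.4033]
side yel [297.5 355.4 162.8] [ 0.4725 -0.3301]
side yel [284.5 323.3 194.1] [ 0.4539 -0.1361]
[[-0.9367  0.3502 -0.0003]
 [ 0.3502  0.9367 -0.0011]
 [-0.0001 -0.0011 -1.    ]]
```

jog_arm(rows="0 0 0 0 0 0.17 -1;0 0 0 0 0 0.17 -1;0 0 0 0 0 0.17 -1;0 0 0 0 0 0.17 -1;0 0 0 0 0 0.17 -1", force=15)

```text
time: 0.82
position: [0.2276, 0.6087, 0.2223]
tool_rot: [1.791, 2.581, -0.001]
ft_force: [-0.0, -0.2, -1.1]
grip_width: 0.997
grip_force: 0.0
```

jog_arm(rows="0 0 0 0 0 0.18 -1;0 0 0 0 0 0.18 -1;-5 4 0 0 0 0 -1;-5 4 0 0 0 0 -1;-5 4 0 0 0 0 -1")

```text
time: 1.45
position: [0.3462, 0.4611, 0.2224]
tool_rot: [2.218, 2.225, 0.0]
ft_force: [1.0, 0.3, -0.3]
grip_width: 1.0
grip_force: 0.0
```

jog_arm(rows="-5 4 0 0 0 0 -1;-5 4 0 0 0 0 -1;-5 4 0 0 0 0 -1;-5 4 0 0 0 0 -1;-5 4 0 0 0 0 -1")

```text
time: 2.08
position: [0.5421, 0.2178, 0.2227]
tool_rot: [-2.218, -2.225, -0.001]
ft_force: [1.2, 0.6, 0.5]
grip_width: 1.004
grip_force: 0.0
```

jog_arm(rows="-5 4 0 0 0 0 -1;-4 4 0 0 0 0 -1;0 0 0 0 0 0 -1;0 0 0 0 0 0 -1")

```text
time: 2.58
position: [0.6201, 0.1313, 0.2221]
tool_rot: [-2.217, -2.224, 0.001]
ft_force: [0.1, -0.3, 0.2]
grip_width: 0.996
grip_force: 0.0
```

```bash
python3 - <<'E'
from h import *
s=ctrl.get_state();print(s["time"],s["position"],R.from_rotvec(s["tool_rot"]).as_matrix().round(3),togo(.660,.0595,.04).round(2))
E
```

```text
2.575 [0.62008065 0.13132487 0.22209191] [[-0.003  1.    -0.001]
 [ 1.     0.003  0.001]
 [ 0.001 -0.001 -1.   ]] [-7.2   3.99 18.2 ]
```

jog_arm(rows="-3.6 2 0 0 0 0 -1;-3.6 2 2 0 0 0 -1;0 0 4 0 0 0 -1;0 0 4 0 0 0 -1;0 0 0 0 0 0 -1")

```text
time: 3.2
position: [0.6574, 0.0614, 0.1191]
tool_rot: [-2.211, -2.224, 0.008]
ft_force: [-0.1, 1.1, 0.2]
grip_width: 1.0
grip_force: 0.0
```

```bash
python3 - <<'E'
from h import *
d=grab("side");cv2.imwrite("pics/s1.png",cv2.resize(d["img"][90:250,130:330],None,fx=3,fy=3));print(togo(.660,.0595,.04).round(2))
B=blobs(d,"red");print(B)
E
```

```text
[-0.16  0.08  8.18]
[(240.0, 208.03680555555553, 174.26666666666668), (189.0, 276.17019400352734, 207.3968253968254), (148.0, 218.02027027027026, 256.4932432432432)]
```

View pics/s1.png

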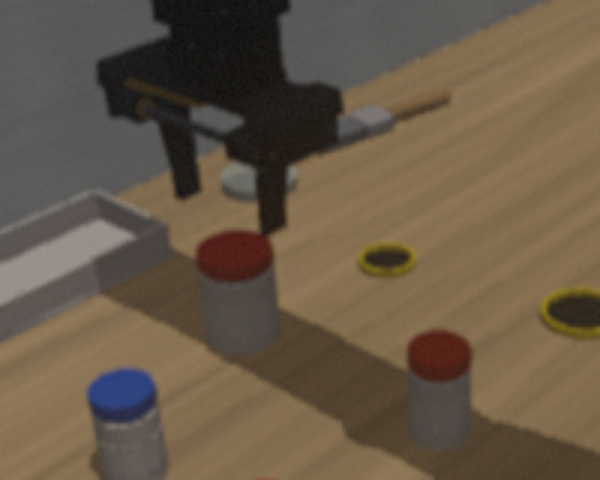

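The open fingers, tips at crop (185,192) and (272,230), straddle the large lid at (234,250), about 35 mm above it. It is aligned, so I go down.

jog_arm(rows="0 0.1 2.5 0 0 0 -1;0 0 2.5 0 0 0 -1;0 0 2.5 0 0 0 -1;0 0 0.4 0 0 0 -1;0 0 0 0 0 0 -1")

```text
time: 3.88
position: [0.6629, 0.0597, 0.0456]
tool_rot: [2.216, 2.225, 0.004]
ft_force: [0.4, 0.3, 0.1]
grip_width: 1.002
grip_force: 0.0
```

jog_arm(rows="0 0 0 0 0 0 0.0;0 0 0 0 0 0 0.3;0 0 0 0 0 0 1;0 0 0 0 0 0 1;0 0 0 0 0 0 1", force=20)

```text
time: 4.5
position: [0.6618, 0.0589, 0.044]
tool_rot: [-2.218, -2.225, -0.001]
ft_force: [-1.0, 0.5, 2.8]
grip_width: 0.71
grip_force: 20.0
```

jog_arm(rows="0 0 -1.5 0 0 0 1;0 0 -2.5 0 0 0 1;0 0 -2 0 0 0 1;-1.5 -0.7 0 0 0 0 1;-3 -1.5 0 0 0 0 1")

```text
time: 5.12
position: [0.6391, 0.0141, 0.1029]
tool_rot: [-2.215, -2.227, 0.001]
ft_force: [0.9, -0.7, -3.5]
grip_width: 0.707
grip_force: 20.0
```

jog_arm(rows="-4 -1.9 0 0 0 0 1;-4 -1.9 0 0 0 0 1;-4 -1.9 0 0 0 0 1;-4 -1.9 0 0 0 0 1;-4 -1.9 0 0 0 0 1")

```text
time: 5.75
position: [0.543, -0.1886, 0.1026]
tool_rot: [-2.218, -2.223, 0.002]
ft_force: [0.8, -0.1, -3.2]
grip_width: 0.709
grip_force: 20.0
```

jog_arm(rows="-4 -1.9 0 0 0 0 1;-4 -1.9 0 0 0 0 1;-4 -1.9 0 0 0 0 1;-2 -1 0 0 0 0 1;0 0 0 0 0 0 1")

```text
time: 6.38
position: [0.4756, -0.3294, 0.1029]
tool_rot: [-2.224, -2.218, 0.002]
ft_force: [-0.7, 0.6, -2.6]
grip_width: 0.708
grip_force: 20.0
```

```bash
python3 - <<'E'
from h import *
d=grab("side");cv2.imwrite("pics/s2.png",cv2.resize(d["img"][60:260,250:450],None,fx=3,fy=3));s=ctrl.get_state();print(s["position"],s["grip_width"],togo(.477,-.335,.047).round(2))
p=[cast(d,b[1:],.008) for b in blobs(d,"yel")];print(p);print(blobs(d,"red"))
d=grab("top");cv2.imwrite("pics/t2.png",cv2.resize(d["img"][150:300,300:500],None,fx=3,fy=3));
E
```

```text
[ 0.47717727 -0.32724435  0.10283803] 0.7094203285387931 [-0.78 -0.01  5.58]
[]
[(228.5, 276.12837345003646, 207.70970094821297), (171.5, 360.05928085519923, 120.66763848396502), (142.0, 218.2300469483568, 256.2546948356807)]
```

View pics/s2.png

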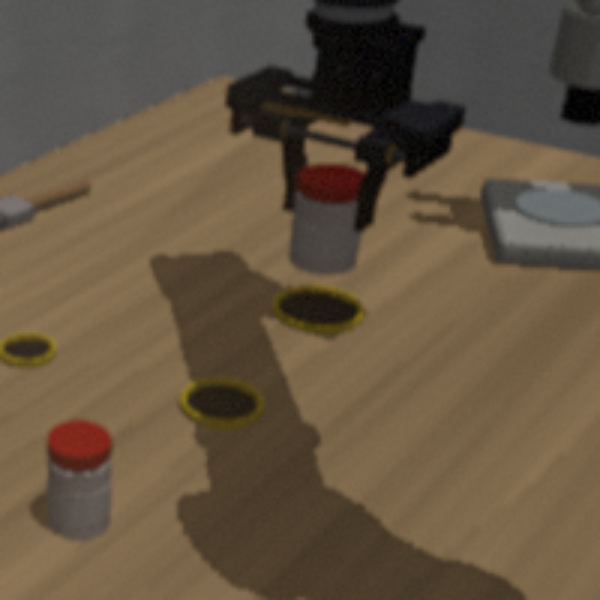

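The held pot hangs upright above the large holder (rim at crop (319,309)), with the pot base at (325,262). I compare lid and rim in the same camera.

```bash
python3 - <<'E'
from h import *
d=grab("side");print(cast(d,(360.06,120.67),.138),ctrl.get_state()["position"])
E
```

```text
[ 0.47139877 -0.32251422] [ 0.47892719 -0.32526259  0.10293411]
```

jog_arm(rows="-0.75 0 0 0 0 0 1;0 0 2 0 0 0 1;0 0 2 0 0 0 1;0 0 0.8 0 0 0 1;0 0 0 0 0 0 1")

```text
time: 7.15
position: [0.4782, -0.3336, 0.0542]
tool_rot: [-2.217, -2.223, 0.001]
ft_force: [-0.7, 0.2, -3.4]
grip_width: 0.708
grip_force: 20.0
```

jog_arm(rows="0 0 0.25 0 0 0 1;0 0 0.25 0 0 0 1;0 0 0.15 0 0 0 1;0 0 0.1 0 0 0 1;0 0 0 0 0 0 1")

```text
time: 7.78
position: [0.4789, -0.3341, 0.048]
tool_rot: [-2.218, -2.225, -0.0]
ft_force: [-0.5, 0.3, -2.2]
grip_width: 0.71
grip_force: 20.0
```

jog_arm(rows="0 0 0.1 0 0 0 1;0 0 0 0 0 0 1")

```text
time: 8.02
position: [0.4789, -0.3341, 0.047]
tool_rot: [-2.218, -2.225, -0.0]
ft_force: [0.9, 0.5, -2.0]
grip_width: 0.708
grip_force: 20.0
```

jog_arm(rows="0 0 0 0 0 0 0.38;0 0 0 0 0 0 0.1;0 0 0 0 0 0 -0.5;0 0 0 0 0 0 -1;0 0 0 0 0 0 -1")

```text
time: 8.65
position: [0.4791, -0.3343, 0.0473]
tool_rot: [2.218, 2.224, 0.0]
ft_force: [-0.1, -0.3, 0.9]
grip_width: 0.896
grip_force: 0.0
```

jog_arm(rows="0 0 0 0 0 0 -1;0 0 0 0 0 0 -1;0 0 -2 0 0 0 -1;0 0 -3 0 0 0 -1;0 0 -4 0 0 0 -1")

```text
time: 9.28
position: [0.4786, -0.3341, 0.1387]
tool_rot: [-2.218, -2.224, 0.0]
ft_force: [0.0, 0.0, -0.4]
grip_width: 1.003
grip_force: 0.0
```

jog_arm(rows="2 -0.2 -1 0 0 0 -1;4.5 -0.3 0 0 0 0 -1;4.5 -0.3 0 0 0 0 -1;4.5 -0.3 0 0 0 0 -1;4.5 -0.3 0 0 0 0 -1")

```text
time: 9.9
position: [0.4646, -0.1332, 0.1486]
tool_rot: [2.218, 2.223, 0.003]
ft_force: [0.4, 0.9, -1.0]
grip_width: 1.002
grip_force: 0.0
```

```bash
python3 - <<'E'
from h import *
d=grab("side");cv2.imwrite("pics/s3.png",cv2.resize(d["img"][60:260,250:450],None,fx=2,fy=2));
for b in blobs(d,"red"): print(b,cast(d,b[1:],.082))
print(ctrl.get_state()["position"],togo(.456,.0545,.1))
E
```

```text
(226.0, 276.13421828908554, 207.6423303834808) [0.44266817 0.06656458]
(204.5, 357.77913610431943, 138.50937245313773) [ 0.47523239 -0.33061521]
(154.0, 217.9318181818182, 256.64069264069263) [0.42846262 0.24621308]
[ 0.46436841 -0.12611529  0.14815879] [18.0454461  -0.67320899  4.90106899]
```

View pics/s3.png

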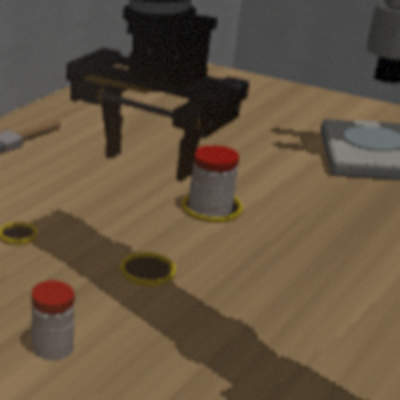

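The large pot (crop (215,180)) stands upright and centred inside its holder's rim. Next is the medium pot.

jog_arm(rows="4.5 -0.2 1 0 0 0 -1;4.5 -0.2 1 0 0 0 -1;4.5 -0.2 1 0 0 0 -1;4.5 -0.1 1 0 0 0 -1;0 0 0 0 0 0 -1")

```text
time: 10.58
position: [0.4565, 0.049, 0.1076]
tool_rot: [-2.211, -2.231, -0.001]
ft_force: [-0.3, -0.7, -0.2]
grip_width: 1.0
grip_force: 0.0
```

```bash
python3 - <<'E'
from h import *
print(ctrl.get_state()["position"],togo(.456,.0545,.036))
E
```

```text
[0.4565235  0.048984   0.10756331] [ 0.54713475 -0.04859042  7.15669985]
```

jog_arm(rows="0.4 0 2 0 0 0 -1;0 0 2.5 0 0 0 -1;0 0 2.1 0 0 0 -1;0 0 0.5 0 0 0 -1;0 0 0 0 0 0 -1")

```text
time: 11.2
position: [0.4574, 0.0491, 0.0368]
tool_rot: [2.219, 2.223, 0.001]
ft_force: [0.8, 0.6, 0.4]
grip_width: 1.002
grip_force: 0.0
```

jog_arm(rows="0 0 0 0 0 0 -0.3;0 0 0 0 0 0 0;0 0 0 0 0 0 0.3;0 0 0 0 0 0 1;0 0 0 0 0 0 1")

```text
time: 11.82
position: [0.4565, 0.0498, 0.0361]
tool_rot: [-2.218, -2.225, 0.0]
ft_force: [-0.2, -0.5, 1.1]
grip_width: 0.524
grip_force: 20.0
```

jog_arm(rows="0 0 0 0 0 0 1;0 0 0 0 0 0 1")

```text
time: 12.08
position: [0.4565, 0.0498, 0.0361]
tool_rot: [-2.218, -2.225, 0.0]
ft_force: [-1.7, -0.4, 1.2]
grip_width: 0.521
grip_force: 20.0
```

jog_arm(rows="0 0 -1.5 0 0 0 1;0 0 -2.5 0 0 0 1;-1.3 0 -1 0 0 0 1;-3 0 0 0 0 0 1;-4 0 0 0 0 0 1")

```text
time: 12.7
position: [0.4571, -0.0343, 0.0865]
tool_rot: [2.216, 2.226, 0.001]
ft_force: [0.2, -0.6, -1.5]
grip_width: 0.524
grip_force: 20.0
```

jog_arm(rows="-4 0.1 0 0 0 0 1;-4 0.1 0 0 0 0 1;-3 0 0 0 0 0 1;0 0 0 0 0 0 1;0 0 0 0 0 0 1")

```text
time: 13.32
position: [0.4591, -0.143, 0.086]
tool_rot: [-2.218, -2.224, -0.0]
ft_force: [0.2, 0.5, -1.0]
grip_width: 0.53
grip_force: 20.0
```

```bash
python3 - <<'E'
from h import *
d=grab("side"); z=ctrl.get_state()["position"][2]-.0361; print(ctrl.get_state()["position"],z)
for b in blobs(d,"red"): print(b,cast(d,b[1:],.071+z))
cv2.imwrite("pics/s4.png",cv2.resize(d["img"][60:260,200:400],None,fx=2,fy=2))
E
```

```text
[ 0.45919618 -0.14244225  0.08597292] 0.049872915335472605
(156.0, 325.46794871794873, 153.46047008547006) [ 0.45696444 -0.13561224]
(145.5, 217.8384879725086, 256.3516609392898) [0.39605311 0.27313744]
```

View pics/s4.png

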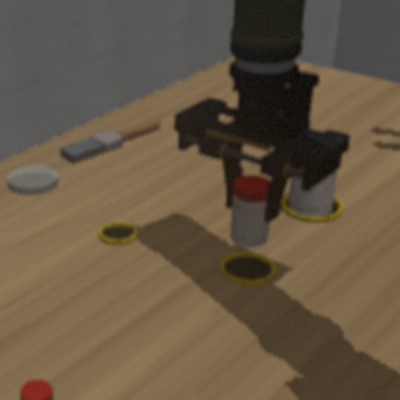

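The medium pot hangs upright over its holder (rim at crop (248,268)) and matches it within 3 mm. I lower it.

jog_arm(rows="0 -0.1 1.5 0 0 0 1;0 0 1.5 0 0 0 1;0 0 0.9 0 0 0 1;0 0 0.3 0 0 0 1;0 0 0.2 0 0 0 1")

```text
time: 14.0
position: [0.4585, -0.1433, 0.0419]
tool_rot: [2.218, 2.225, -0.0]
ft_force: [0.1, 0.4, 0.1]
grip_width: 0.52
grip_force: 20.0
```

jog_arm(rows="0 0 0.2 0 0 0 1;0 0 0.1 0 0 0 1;0 0 0 0 0 0 1")

```text
time: 14.38
position: [0.4585, -0.1432, 0.0392]
tool_rot: [2.218, 2.225, 0.0]
ft_force: [0.0, 0.1, -0.3]
grip_width: 0.525
grip_force: 20.0
```

jog_arm(rows="0 0 0 0 0 0 0;0 0 0 0 0 0 -0.2;0 0 0 0 0 0 -1;0 0 0 0 0 0 -1;0 0 0 0 0 0 -1")

```text
time: 15.0
position: [0.4584, -0.1432, 0.0391]
tool_rot: [2.218, 2.225, 0.0]
ft_force: [-0.4, 1.1, -0.0]
grip_width: 0.855
grip_force: 0.0
```

jog_arm(rows="0 0 0 0 0 0 -1;0 0 0 0 0 0 -1;0 0 -2 0 0 0 -1;0 0 -3 0 0 0 -1;0 0 -4 0 0 0 -1")

```text
time: 15.62
position: [0.4575, -0.1431, 0.1293]
tool_rot: [-2.217, -2.224, 0.002]
ft_force: [0.8, 0.4, 0.9]
grip_width: 1.005
grip_force: 0.0
```

jog_arm(rows="2 0 0 0 0 0 -1;4 0 0 0 0 0 -1;4 0 0 0 0 0 -1;4.5 0 0 0 0 0 -1;4.5 0 0 0 0 0 -1")

```text
time: 16.25
position: [0.4577, 0.0481, 0.1292]
tool_rot: [2.218, 2.224, 0.001]
ft_force: [0.4, -0.8, 0.1]
grip_width: 1.003
grip_force: 0.0
```

```bash
python3 - <<'E'
from h import *
d=grab("side")
for b in blobs(d,"red"): print(b,cast(d,b[1:],.074))
cv2.imwrite("pics/s5.png",cv2.resize(d["img"][60:310,180:430],None,fx=2,fy=2));print(ctrl.get_state()["position"],togo(.4485,.2318,.1))
E
```

```text
(196.0, 357.95748299319723, 138.40901360544217) [ 0.48277186 -0.34711128]
(163.5, 325.16207951070334, 170.72477064220183) [ 0.4548474  -0.13717221]
(147.5, 218.01016949152543, 256.4723163841808) [0.43546698 0.24020156]
[0.45723714 0.05525351 0.12911933] [17.65138209 -0.69469931  2.97917017]
```

View pics/s5.png

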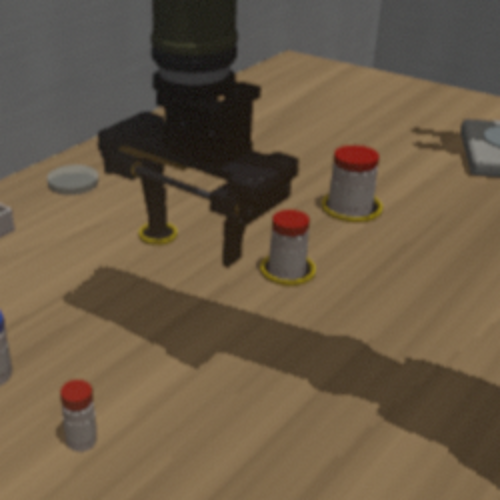

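The medium pot (crop (290,245)) stands centred in its holder. Last is the small one.

jog_arm(rows="4.5 -0.2 0 0 0 0 -1;4.5 -0.2 0 0 0 0 -1;4.5 -0.2 1 0 0 0 -1;4.1 -0.2 1.5 0 0 0 -1;0 0 0 0 0 0 -1")

```text
time: 16.92
position: [0.4475, 0.2258, 0.1028]
tool_rot: [-2.211, -2.23, 0.003]
ft_force: [-0.5, -0.7, 0.1]
grip_width: 0.998
grip_force: 0.0
```

jog_arm(rows="0 0 0 0 0 0 -1")

```text
time: 17.05
position: [0.4494, 0.2219, 0.1039]
tool_rot: [2.218, 2.224, -0.001]
ft_force: [0.3, -0.0, -0.7]
grip_width: 1.001
grip_force: 0.0
```

```bash
python3 - <<'E'
from h import *
print(ctrl.get_state()["position"],togo(.4485,.2315,.028))
E
```

```text
[0.44939846 0.22186703 0.10394474] [ 0.97059945 -0.08605489  7.5935884 ]
```

jog_arm(rows="1 -0.1 2 0 0 0 -1;0 0 2.5 0 0 0 -1;0 0 2.4 0 0 0 -1;0 0 0.6 0 0 0 -1;0 0 0 0 0 0 -0.6")

```text
time: 17.68
position: [0.4487, 0.232, 0.0295]
tool_rot: [2.219, 2.223, 0.0]
ft_force: [-0.7, -0.7, -0.5]
grip_width: 0.952
grip_force: 0.0
```

jog_arm(rows="0 0 0 0 0 0 -0.2;0 0 0 0 0 0 0.1;0 0 0 0 0 0 0.4;0 0 0 0 0 0 1;0 0 0 0 0 0 1")

```text
time: 18.3
position: [0.4482, 0.2328, 0.0291]
tool_rot: [2.218, 2.225, 0.0]
ft_force: [0.1, 0.3, -0.3]
grip_width: 0.402
grip_force: 0.0
```

jog_arm(rows="0 0 0 0 0 0 1;0 0 0 0 0 0 1")

```text
time: 18.55
position: [0.4482, 0.2328, 0.0291]
tool_rot: [2.218, 2.225, 0.0]
ft_force: [0.8, 0.4, -0.1]
grip_width: 0.337
grip_force: 20.0
```

jog_arm(rows="0 0 -1.5 0 0 0 1;0 0 -2.5 0 0 0 1;-1.4 0.9 -1 0 0 0 1;-4 2.4 0 0 0 0 1;-4 2.4 0 0 0 0 1")

```text
time: 19.18
position: [0.5066, 0.137, 0.0797]
tool_rot: [2.217, 2.225, 0.001]
ft_force: [0.9, 0.2, 0.0]
grip_width: 0.34
grip_force: 20.0
```

jog_arm(rows="-4 2.4 0 0 0 0 1;-4 2.4 0 0 0 0 1;-4 2.4 0 0 0 0 1;-4 2.4 0 0 0 0 1;-4 2.3 0 0 0 0 1")

```text
time: 19.8
position: [0.6257, -0.0636, 0.0793]
tool_rot: [2.219, 2.223, -0.0]
ft_force: [0.4, 0.2, 0.0]
grip_width: 0.339
grip_force: 20.0
```

jog_arm(rows="-3 1.5 0 0 0 0 1;-1 0.4 0 0 0 0 1;0 0 0 0 0 0 1;0 0 0 0 0 0 1")

```text
time: 20.3
position: [0.6437, -0.0986, 0.0789]
tool_rot: [-2.215, -2.226, -0.001]
ft_force: [-0.1, -0.7, -0.2]
grip_width: 0.34
grip_force: 20.0
```

```bash
python3 - <<'E'
from h import *
d=grab("side"); s=ctrl.get_state()["position"]; z=s[2]-.0291; print(s,togo(.643,-.101,.032))
for b in blobs(d,"red"): print(b,cast(d,b[1:],.061+z))
for b in blobs(d,"yel",20): print("yel",b,cast(d,b[1:],.007))
cv2.imwrite("pics/s6.png",cv2.resize(d["img"][60:260,180:380],None,fx=3,fy=3))
E
```

```text
[ 0.64386496 -0.09843912  0.07898841] [-0.2621715  -0.08592341  4.69851611]
(194.0, 357.99484536082474, 138.3943298969072) [ 0.44767863 -0.27519323]
(158.5, 325.0883280757098, 170.71503680336488) [ 0.42212927 -0.08153703]
yel (231.0, 323.8326118326118, 195.54978354978354) [ 0.44932762 -0.13137174]
```

View pics/s6.png

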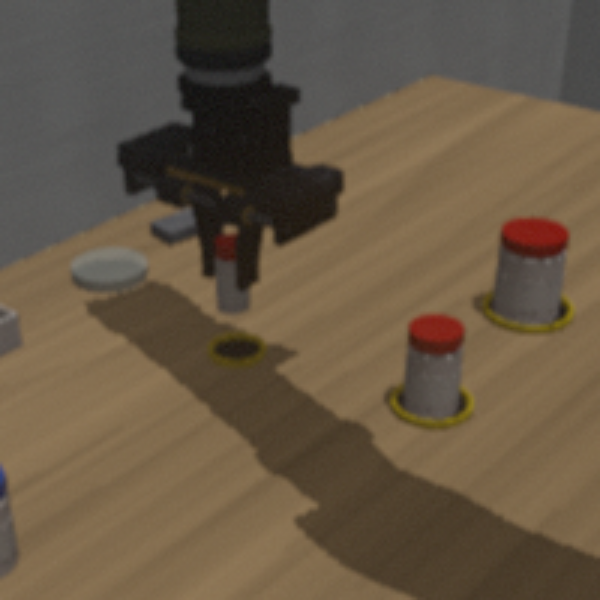

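The small pot (base at crop (233,305)) hangs just left of and above its holder (238,349), which agrees with the computed 2.6 mm shift still to go.

jog_arm(rows="-0.3 0 0 0 0 0 1;0 0 1.5 0 0 0 1;0 0 1.5 0 0 0 1;0 0 0.9 0 0 0 1;0 0 0.3 0 0 0 1")

```text
time: 20.98
position: [0.6434, -0.1035, 0.0356]
tool_rot: [-2.217, -2.224, 0.002]
ft_force: [-0.2, -0.2, -0.6]
grip_width: 0.338
grip_force: 20.0
```

jog_arm(rows="0 0 0.2 0 0 0 1;0 0 0.1 0 0 0 1;0 0 0.1 0 0 0 1;0 0 0 0 0 0 1")

```text
time: 21.48
position: [0.6443, -0.1036, 0.0333]
tool_rot: [2.218, 2.225, 0.001]
ft_force: [0.6, 0.1, -1.3]
grip_width: 0.344
grip_force: 20.0
```

jog_arm(rows="0 0 0.1 0 0 0 1;0 0 0 0 0 0 1")

```text
time: 21.72
position: [0.6443, -0.1036, 0.0321]
tool_rot: [2.218, 2.225, 0.0]
ft_force: [-0.2, -0.0, 0.8]
grip_width: 0.337
grip_force: 20.0
```

jog_arm(rows="0 0 0 0 0 0 0.3;0 0 0 0 0 0 0;0 0 0 0 0 0 -0.5;0 0 0 0 0 0 -0.8;0 0 0 0 0 0 -0.8")

```text
time: 22.35
position: [0.6442, -0.1036, 0.0321]
tool_rot: [-2.218, -2.225, -0.0]
ft_force: [-0.2, 0.1, 0.6]
grip_width: 0.714
grip_force: 0.0
```

jog_arm(rows="0 0 0 0 0 0 -0.8;0 0 0 0 0 0 -0.8;0 0 -2 0 0 0 -0.8;0 0 -3 0 0 0 -0.8;0 0 -4 0 0 0 -0.8")

```text
time: 22.98
position: [0.6439, -0.1036, 0.1237]
tool_rot: [-2.218, -2.224, 0.0]
ft_force: [0.4, 1.0, 0.3]
grip_width: 0.898
grip_force: 0.0
```

jog_arm(rows="3 0 -2 0 0 0 -0.8;4 0 -2 0 0 0 -0.8;4 0 0 0 0 0 -0.8;2 0 0 0 0 0 -0.8;0 0 0 0 0 0 -0.8")

```text
time: 23.6
position: [0.6438, 0.0278, 0.1624]
tool_rot: [-2.215, -2.228, -0.0]
ft_force: [0.2, 0.1, -0.4]
grip_width: 0.895
grip_force: 0.0
```

```bash
python3 - <<'E'
from h import *
for n in("top","side"):
    d=grab(n)
    for c,zs in(("red",[.082,.074,.064]),("blue",[.079,.071]),("yel",[.007]*3)):
        for i,b in enumerate(blobs(d,c)): print(n,c,np.round(b,1),cast(d,b[1:],zs[min(i,2,len(zs)-1)]))
    if n=="side": cv2.imwrite("pics/s7.png",cv2.resize(d["img"][60:310,130:380],None,fx=2,fy=2))
print(ctrl.get_state())
E
```

```text
top red [441.5 400.2 221.3] [ 0.47879447 -0.33344131]
top red [247.  321.9 230.1] [ 0.45832688 -0.13768496]
top red [ 87.  307.2 156.8] [ 0.64446803 -0.10420185]
top blue [373.  107.3 202.4] [0.52494946 0.40195631]
top blue [190.  176.5 176.5] [0.59246284 0.22657383]
top yel [367.5 388.5 228.6] [ 0.46486948 -0.32333662]
top yel [339.  318.1 234.5] [ 0.44995306 -0.13585147]
top yel [239.5 304.3 162.7] [ 0.64013352 -0.10143329]
side red [193.  358.  138.3] [ 0.4752342  -0.33194433]
side red [154.  325.3 170.5] [ 0.45524632 -0.13849946]
side red [ 45.  258.6 156.7] [ 0.64110827 -0.10466458]
side blue [843.5 109.3 283.7] [0.52154642 0.40339013]
{'time': 23.7, 'joint_positions': array([-0.37800135,  0.35249663,  0.37713749,  1.5592037 , -0.13237231,
        1.25565879,  0.02022019]), 'qd': array([ 0.01674194,  0.0024956 ,  0.01159128,  0.0029344 , -0.00018398,
       -0.00133565, -0.00295308]), 'joint_torque': array([-1.51943196e+00, -4.71273780e+01,  3.20791304e+00, -3.02721155e+01,
       -2.34272433e-01,  4.80641797e-02, -4.44174599e-03]), 'position': array([0.64372257, 0.02400127, 0.16209729]), 'tool_rot': array([ 2.21953986e+00,  2.22184240e+00, -2.04446054e-03]), 'ft_force': array([ 0.86236639, -1.15801597, -0.31422383]), 'torque': array([-0.10905072,  0.02571351, -0.02818151]), 'grip_force': 0.0, 'grip_width': 0.8972718990888003}
```

View pics/s7.png

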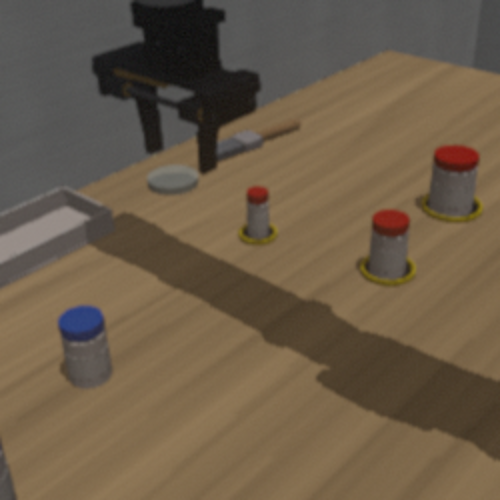

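All three red pots stand upright inside their own rims, within about 3 mm of centre. The blue pots have not moved and the arm is clear.

```bash
python3 -c "
from bench import ticket; print(ticket.close_job())"
```

```text
the job is handed in; nothing more can be done
None
```

The job is handed in: the large, medium and small red-lidded pots were placed in that order, each upright and within about 3 mm of its holder's centre by camera, and the blue-lidded pots did not move; no verdict came back.

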